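Wedge up the setter's work board

TASK

Slide the tall wooden wedge, thin end first, under the free edge of the hinged work board until the brass pin on the board's side has risen level with the pointer tip of the little height gauge next to it. Leave the board resting on the wedge, with the wedge flat on the bench, and do not shift the gauge's pointer. The other, short wedge is too low for the job.

Things in the scene. Friction and masses are not known exactly. Their poses are not given: they have to be found in the camera images.
- wedge: Tall loose hardwood wedge, 40 mm wide (x), 190 long (y), 0.2 kg: a flat-topped tail block 40 long and 60 high, then the top slopes evenly down over 150 mm to a 5 mm high nose. Origin: centre of the tail block's underside; z up, y towards the nose, whose end is at y = +170. Grip the tail block across its 40 mm width. A similar short low wedge (90 x 30 x 20 mm) lies about as a bystander.
- board: Work board with a steel setting block, about 0.55 kg, lying by its weight; 150 mm wide (x), 200 from hinge to free edge. Origin: middle of the hinge axis, 20 mm over the bench; y from free edge to hinge. A rod of 5 mm radius along the free edge (y = -200), underside 14 mm over the bench when down, rides up the wedge, which goes in along +y at x = 0; feet at x = +-66 only. Mounting fixed.
- pin (a point): Outer end, on its axis, of the brass index pin (8 mm thick) that stands 25 mm out of the board's side, at x = +100, y = -165, z = 0 mm in the board's frame; 20 mm above the bench when the board is down. Lifting the free edge by L raises the pin by 0.825 L.
- mark (a point): Tip of the level pointer of the steel height gauge, which stands fixed beside the board on its +x side (post 82 mm high, at x = +100, y = -95 mm from the hinge's middle). Seen from above the pointer runs along the board's side to 10 mm from the pin's axis; its height, 34 to 50 mm above the bench, varies and is the one the pin should rise to. z up. The pointer is clamped on the post.
Not all that is in view belongs to the job. Leave any black or pink look-alike of the wedge alone.

How it is judged (in metres and radians):
At the end, for the whole second after the job is handed in: The board rests on the wedge with the pin's height within 6 mm of the pointer tip's (about 20 mm of wedge travel either way); the wedge lies flat on the bench (tilt under 0.1 rad), and both are at rest (z of pin in the frame of mark between -0.006 and 0.006 m and contact force between wedge and board above 0.4 N and angle between wedge's own z axis and vertical below 0.1 rad and height (world z) of wedge below 0.006 m and linear speed of each of wedge, board below 0.01 m/s); the robot touches nothing.
It fails at once if the gauge's pointer is shifted by more than 5 mm (distance of mark from where it was at the start of the episode above 0.005 m).
It also fails if it takes over 48 s, if anything falls off the work surface, if the arm or the gripper's body presses on something with over 40 N, if the wrist force passes 120 N, or if a joint passes its speed limit or range.

ROBOT

A 6-joint arm with a two-finger parallel gripper is mounted at the origin on the work surface. World frame = base frame: x ahead of the robot, y to its left, z up, the work surface at z = 0. Lengths are in mm, angles in rad, forces in N, time in s.
With the tool pointing down it reaches from about 400 to 925 mm from the base axis. Payload 12.5 kg.
Tool frame: the origin (TCP) lies midway between the tips of the shut fingers; the grasp point (between the pads) lies 19 mm behind it; z points along the fingers, y is the line along which they close (so a half turn about z gives the same grasp; the last joint's range is limited). The gripper opens to 95 mm and grips with 3 to 60 N. Pads are 20 mm wide; open, the fingers measure 119 mm over their backs; the gripper's body (75 mm by 180 mm) begins 59 mm behind the grasp point.
Start: joints at [-1.239, 0.491, 1.559, -0, 1.092, -0.106], TCP at [264.992, -566.062, 214.661] pointing down, gripper open.
Joint ranges: [-3.1, 3.1], [-0.84, 2.19], [0.05, 2.79], [-1.13, 4.28], [0.06, 2.93], [-2.69, 2.69]. Speed limits (rad/s): [2.22, 2.22, 2.79, 3.14, 3.14, 3.14].

INTERFACE

Orientations are given as [roll, pitch, yaw] about the fixed x, y, z axes, in that order (R = Rz(yaw) Ry(pitch) Rx(roll)).
In Python, from cell import state, read_camera, job_done gives the robot as it stands.
- The arm moves only by the tool carry_out, never from a script. Its argument "moves" is a list of rows, each an object with "slide": the shift along the tool's x, y, z as a fraction of full scale, a list of three; "spin": the turn about the tool's z as a fraction of full scale. A call has 1 to 12 rows; each row shifts and turns the commanded pose from where the row before left it, along the tool's axes as they then stand; what a row does not reach is not made up. Full scale, the value 1, is 0.4 m for a shift and 30 degrees for a turn. A row lasts 1/12 s, in which the tool goes at most 41.7 mm and 7.16 degrees, less where a joint would pass 70% of its speed; a pose out of reach is approached as far as the arm can. A call with a number of a shift or a turn outside -1 to 1 is refused whole. A call with a gripper value outside its range is refused whole. "hand" is the closure, from 0 (fully open) to 1 (shut), set as the call begins (left out, the last holds). The fingers move at their own pace and stop on an object; the grip force is fixed at half the most. Time passes only in rows, so rows that do not move let the fingers close. It gives the time, the measured TCP pose, the force, the opening and the grip force at its end, in the units of the state.
- state(): the state, without advancing time (a new reading comes with each control period).
- read_camera(name): name is "scene" or "top"; returns a dict with "color" (400x640x3 uint8, red, green, blue), "K" (3x3 intrinsics, pixels), "k1" (the pictures are not rectified: a ray, as slopes to the right and down, at radius r is drawn at 1 + k1 r^2 times it, then the intrinsics apply), "R" (3x3) and "t" (3): a world point X has camera coordinates R X + t. Camera axes: x right, y down, z forward; pixel columns grow to the right and rows downward; lengths in mm; the calibration is good to about 2 mm. A picture is of the moment at which its call begins. There is no depth.
- job_done(): hands the job in; it is judged then, once.
The state is a dict: "t": time; "joints": joint angles; "qvel": joint speeds; "tau": joint torques, N m; "eef_pos": TCP position; "tcp_rot": TCP orientation; "ft_force": force on the tool from outside, world axes, zero at the start; "moment": the same for the moment, N m; "opening": opening from 0.0 (shut) to 1.0 (fully open); "grip_force": force on a finger pad.
Only numpy, scipy, OpenCV 4.12 (cv2) and the standard library are available. Lean on these libraries where they do the work, as an engineer would, in place of code of your own. Each camera call takes 0.05 s, during which the arm holds its last target. There are 200 camera calls.

## Working session

There is one attempt and no reset: what is moved stays moved. The work goes in short steps, Python scripts to look and compute and a tool call to move; the robot and the scene stay as the last step left them, time stands still between calls to the robot, and variables do not carry over. Pictures are saved under pics/ and viewed, at most 10 in all, crops included, and the job is handed in when it is done.

Besides the shell and the picture viewer there is one more tool, called after ">>>" by a JSON object that holds its "fn" and its "kwargs", one argument or row to a line. carry_out: Moves the arm, as the interface text tells. Shift numbers are shares of 0.4 m and turn numbers shares of 30 degrees, none past 1 either way. Its arguments: {"type":"object","properties":{"moves":{"type":"array"},"hand":{"type":"number"}},"required":["moves"]}

```bash
mkdir -p pics; cat > h.py <<'E'
import numpy as np, cv2
from cell import state, read_camera, job_done
def cam(n,save=None):
    c=read_camera(n)
    if save: cv2.imwrite('pics/'+save,c['color'][:,:,::-1])
    return c
def ray(c,u,v):
    K=np.array(c['K'],float);R=np.array(c['R']);t=np.array(c['t'])
    p=cv2.undistortPoints(np.array([[[u,v]]],float),K,np.array([c['k1'],0,0,0],float))[0,0]
    return -R.T@t, R.T@np.array([p[0],p[1],1])
def plane(c,u,v,z):
    o,d=ray(c,u,v); return o+d*(z-o[2])/d[2]
def two(c1,p1,c2,p2):
    o1,d1=ray(c1,*p1);o2,d2=ray(c2,*p2)
    s=np.linalg.lstsq(np.c_[d1,-d2],o2-o1,rcond=None)[0]
    a=o1+s[0]*d1;b=o2+s[1]*d2
    return (a+b)/2,np.linalg.norm(a-b)
def proj(c,X):
    R=np.array(c['R']);t=np.array(c['t'])
    return cv2.projectPoints(np.array(X,float).reshape(-1,3),cv2.Rodrigues(R)[0],t.astype(float),np.array(c['K'],float),np.array([c['k1'],0,0,0],float))[0][:,0]
E
python3 - <<'E'
from h import *
np.set_printoptions(precision=3,suppress=True)
for n in('scene','top'):
    c=cam(n,n+'0.png'); print(n,c['K'],c['k1'],-np.array(c['R']).T@c['t'])
print(state())
E
```

```text
scene [[474.563   0.    311.788]
 [  0.    474.563 208.332]
 [  0.      0.      1.   ]] 0.022108536961480435 [1287.005 -541.071  834.343]
top [[510.106   0.    320.13 ]
 [  0.    510.106 195.418]
 [  0.      0.      1.   ]] -0.08552538810849698 [ 370.43    23.766 1355.963]
{'t': 0.1, 'joints': array([-1.239,  0.491,  1.559, -0.   ,  1.092, -0.106]), 'qvel': array([-0.002, -0.   , -0.002,  0.   , -0.   , -0.   ]), 'tau': array([  0.004, -61.362, -25.86 ,   0.069,   0.047,  -0.   ]), 'eef_pos': array([ 264.912, -565.85 ,  214.124]), 'tcp_rot': array([-3.141, -0.   ,  0.438]), 'ft_force': array([-0.202,  0.314, -0.58 ]), 'moment': array([-0.014,  0.048,  0.047]), 'grip_force': 0.0, 'opening': 0.9976531544605454}
```

View pics/scene0.png

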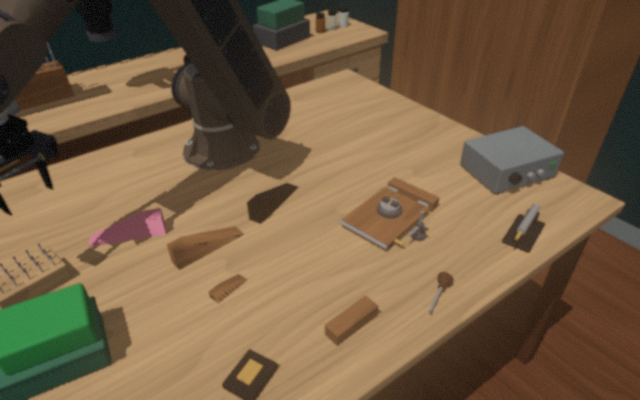

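View pics/top0.png

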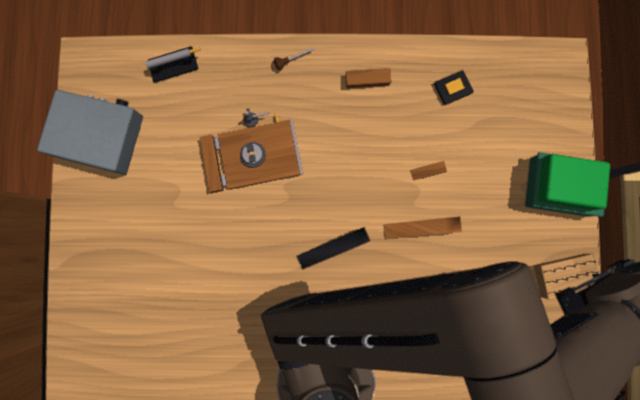

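Candidates for the tall wedge:
- natural-wood long wedge: top (422,228), scene (205,245)
- short wedge: top (428,170), scene (227,287)
- plain block: top (367,78)
- black look-alike: top (333,248)
- pink look-alike: scene (130,228)

I choose the long wooden one at top (422,228). Its tall tail is on the right in the top view. The board's free edge is near top (298,148). Next is a close crop to check this.

```bash
python3 - <<'E'
from h import *
a=cv2.imread('pics/top0.png');b=cv2.imread('pics/scene0.png')
r=lambda i,x,y,w,h:cv2.resize(i[y:y+h,x:x+w],(400,300),interpolation=cv2.INTER_CUBIC)
cv2.imwrite('pics/c1.png',np.vstack([np.hstack([r(a,375,195,100,75),r(a,200,100,120,90)]),np.hstack([r(b,160,215,100,75),r(b,335,170,120,90)])]))
E
```

```text
(no output)
```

View pics/c1.png

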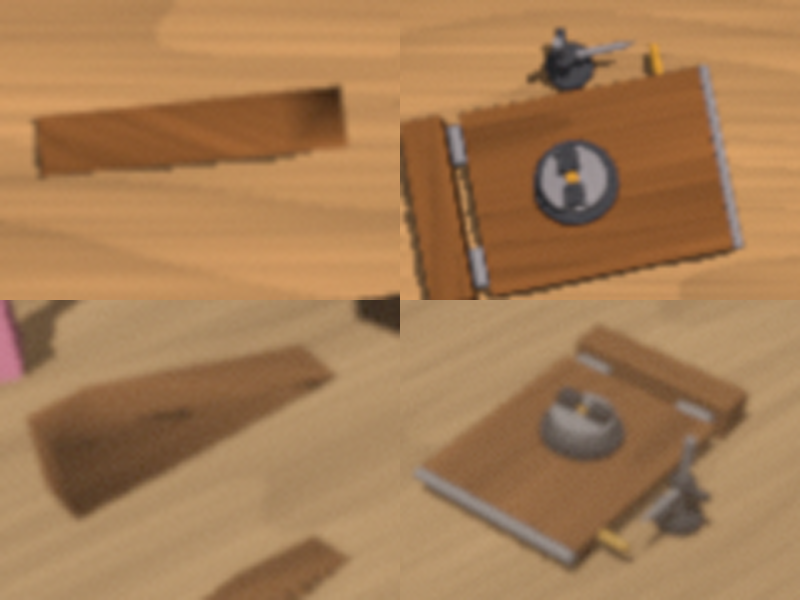

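The crop confirms the tall wedge: tail end at top (460,217)-(461,232), nose at (384,225)-(385,239). The board's rod runs (291.5,120)-(302,174), the pin tip is at (275.6,113.5) and the pointer tip at (269.6,113). I'll measure these and take one larger crop of the gauge.

```bash
python3 - <<'E'
from h import *
np.set_printoptions(precision=1,suppress=True)
c=cam('top');s=cam('scene')
P=lambda u,v,z:plane(c,u,v,z)
t=(P(460,216.75,60)+P(461.25,231.75,60))/2; n=(P(383.75,225,5)+P(385,239.25,3))/2
print('tail end',t,'nose',n,np.linalg.norm((t-n)[:2]),'yaw dir',np.degrees(np.arctan2(n[1]-t[1],n[0]-t[0])))
r1=P(291.5,120.1,20);r2=P(302,174.1,20)
h1=P(200+55/3.333,100+125/3.333,24);h2=P(200+82/3.333,100+290/3.333,24)
print('rod',r1,r2,np.linalg.norm(r1-r2)); print('hinge',h1,h2)
print('board dir from rod',np.degrees(np.arctan2(r1[1]-r2[1],r1[0]-r2[0]))+90,'mid',np.degrees(np.arctan2(*((h1+h2-r1-r2)[[1,0]]))), np.linalg.norm((h1+h2-r1-r2)/2))
print('pin',two(c,(275.6,113.5),s,(403.4,245)),'plane',P(275.6,113.5,20))
b=s['color'][:,:,::-1][215:260,385:445]; d=c['color'][:,:,::-1][95:140,235:295]
cv2.imwrite('pics/c2.png',np.vstack([cv2.resize(x[:, :],(400*1,300),interpolation=cv2.INTER_CUBIC) for x in(b,d)]))
E
```

```text
tail end [ 415.9 -346.9   60. ] nose [ 397.9 -157.8    4. ] 189.98194321697264 yaw dir 95.44327787481923
rod [696.7  88.4  20. ] [551.1  60.1  20. ] 148.30772895670216
hinge [649.3 287.5  24. ] [516.8 263.7  24. ]
board dir from rod 100.96625592555904 mid 101.46947630741118 205.5021923244829
pin (array([716.3, 132.4,  18.6]), np.float64(3.2327770626908308)) plane [714.9 131.   20. ]
```

View pics/c2.png

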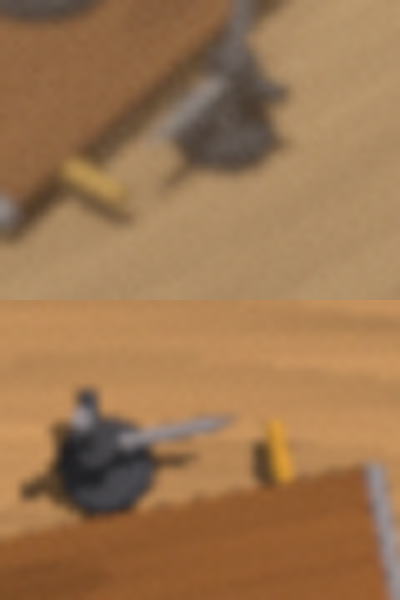

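```bash
python3 - <<'E'
from h import *
np.set_printoptions(precision=1,suppress=True)
c=cam('top');s=cam('scene')
tip=two(c,(270.2,112.7),s,(407.8,235.7));pin=two(c,(276.1,113.4),s,(403.7,245.7))
print('tip',tip,'pin',pin)
a=np.radians(101.2);yh=np.array([np.cos(a),np.sin(a),0]);xh=np.array([yh[1],-yh[0],0])
O=np.array([584.5,271.5,0])
for z in(34,38,42,46,50): print(z,proj(s,O+98*xh-152*yh+[0,0,z]),proj(c,O+100*xh-152*yh+[0,0,z]))
print(proj(s,O+100*xh-165*yh+[0,0,20]),proj(c,O+100*xh-165*yh+[0,0,20]))
E
```

```text
tip (array([713.6, 145.7,  40.2]), np.float64(5.212941368264641)) pin (array([717.3, 131.6,  17.3]), np.float64(4.535797086373907))
34 [[404.2 237.7]] [[271.1 113.2]]
38 [[404.4 236.5]] [[271.  112.8]]
42 [[404.6 235.3]] [[270.8 112.4]]
46 [[404.7 234.1]] [[270.7 112. ]]
50 [[404.9 232.9]] [[270.6 111.7]]
[[401.4 244.9]] [[276.3 113.6]]
```

Pointer tip height comes out at about 43 mm after correcting for the same scene offset seen at the pin. The wedge origin is about (414,-327) with heading 95.4°. The target is about (637,7) with heading 101.2°. I'll turn the tool first.

>>> {"fn": "carry_out", "kwargs": {
  "hand": 0,
  "moves": [
    {"slide":[0,0,0],"spin":-0.195},
    {"slide":[0,0,0],"spin":-0.195},
    {"slide":[0,0,0],"spin":-0.195},
    {"slide":[0,0,0],"spin":-0.195},
    {"slide":[0,0,0],"spin":-0.195},
    {"slide":[0,0,0],"spin":-0.195},
    {"slide":[0,0,0],"spin":-0.195},
    {"slide":[0,0,0],"spin":-0.195},
    {"slide":[0,0,0],"spin":-0.195},
    {"slide":[0,0,0],"spin":-0.195},
    {"slide":[0,0,0],"spin":-0.195},
    {"slide":[0,0,0],"spin":-0.195}
  ]
}}

```text
t: 1.3
eef_pos: [265.0, -566.0, 214.6]
tcp_rot: [3.142, -0.0, 1.668]
ft_force: [-0.8, 0.2, -0.3]
opening: 0.999
grip_force: 0.0
```

```bash
cat >> h.py <<'E'
def to(X,yaw=None):
    s=state();p=s['eef_pos'];w=s['tcp_rot'][2]
    d=np.array(X)-p;x=np.array([np.cos(w),np.sin(w),0]);y=np.array([np.sin(w),-np.cos(w),0])
    print('t',s['t'],'at',p,np.degrees(w),'slide tot',np.array([d@x,d@y,-d[2]])/400,'spin tot',None if yaw is None else -(yaw-np.degrees(w))/30, 'F',s['ft_force'],s['opening'],s['grip_force'])
E
python3 -c "
from h import *
np.set_printoptions(precision=3,suppress=True)
to([414,-327,100],95.4)"
```

```text
t 1.3 at [ 264.968 -566.023  214.573] 95.57062890419384 slide tot [0.559 0.429 0.286] spin tot 0.005687630139794445 F [-0.816  0.19  -0.329] 0.9993705461715487 0.0
```

>>> {"fn": "carry_out", "kwargs": {
  "moves": [
    {"slide":[0.07,0.0536,0.035],"spin":0},
    {"slide":[0.07,0.0536,0.035],"spin":0},
    {"slide":[0.07,0.0536,0.035],"spin":0},
    {"slide":[0.07,0.0536,0.035],"spin":0},
    {"slide":[0.07,0.0536,0.035],"spin":0},
    {"slide":[0.07,0.0536,0.035],"spin":0},
    {"slide":[0.07,0.0536,0.035],"spin":0},
    {"slide":[0.07,0.0536,0.035],"spin":0},
    {"slide":[0,0,0],"spin":0},
    {"slide":[0,0,0],"spin":0}
  ]
}}

```text
t: 2.13
eef_pos: [415.8, -325.9, 102.2]
tcp_rot: [-3.141, -0.001, 1.666]
ft_force: [-0.2, -0.3, 0.0]
opening: 1.002
grip_force: 0.0
```

```bash
python3 -c "
from h import *
np.set_printoptions(precision=3,suppress=True)
to([414,-327,20],95.4)
cv2.imwrite('pics/s1.png',cv2.resize(cam('scene')['color'][130:310,90:310,::-1],(660,540)))"
```

```text
t 2.1333 at [ 415.794 -325.854  102.182] 95.46282945391683 slide tot [-0.002 -0.005  0.205] spin tot 0.0020943151305606498 F [-0.183 -0.252  0.027] 1.001670144019797 0.0
```

View pics/s1.png

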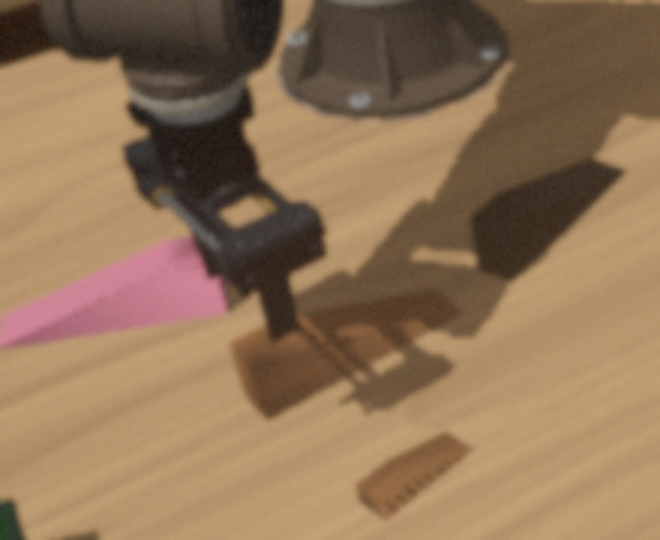

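The tool is over the wedge's tail, with the near finger at crop (280,310). The pink look-alike's corner at scene about (165,234) may be close to the far finger, so I'll check the clearance.

```bash
python3 -c "
from h import *
np.set_printoptions(precision=1,suppress=True)
s=cam('scene')
for u,v,z in((165,234,0),(163,222,40),(154,209,60),(150,211,60)): print(plane(s,u,v,z))"
```

```text
[ 293.3 -318.7    0. ]
[ 293.4 -315.1   40. ]
[ 254. -319.   60.]
[ 255.6 -330.5   60. ]
```

Clear by about 60 mm, so I'll descend and grip.

>>> {"fn": "carry_out", "kwargs": {
  "moves": [
    {"slide":[-0.002,-0.005,0.05],"spin":0},
    {"slide":[0,0,0.06],"spin":0},
    {"slide":[0,0,0.06],"spin":0},
    {"slide":[0,0,0.035],"spin":0},
    {"slide":[0,0,0],"spin":0},
    {"slide":[0,0,0],"spin":0}
  ]
}}

```text
t: 2.73
eef_pos: [412.7, -329.3, 20.8]
tcp_rot: [-3.141, -0.0, 1.661]
ft_force: [-0.4, 0.3, 0.3]
opening: 0.999
grip_force: 0.0
```

>>> {"fn": "carry_out", "kwargs": {
  "hand": 1,
  "moves": [
    {"slide":[0,0,0]},
    {"slide":[0,0,0]},
    {"slide":[0,0,0]},
    {"slide":[0,0,0]},
    {"slide":[0,0,0]},
    {"slide":[0,0,0]},
    {"slide":[0,0,0]},
    {"slide":[0,0,0]},
    {"slide":[0,0,0]},
    {"slide":[0,0,0]},
    {"slide":[0,0,0]},
    {"slide":[0,0,0]}
  ]
}}

```text
$.moves[0]: bad value
```

>>> {"fn": "carry_out", "kwargs": {
  "hand": 1,
  "moves": [
    {"slide":[0,0,0],"spin":0},
    {"slide":[0,0,0],"spin":0},
    {"slide":[0,0,0],"spin":0},
    {"slide":[0,0,0],"spin":0},
    {"slide":[0,0,0],"spin":0},
    {"slide":[0,0,0],"spin":0},
    {"slide":[0,0,0],"spin":0},
    {"slide":[0,0,0],"spin":0},
    {"slide":[0,0,0],"spin":0},
    {"slide":[0,0,0],"spin":0},
    {"slide":[0,0,0],"spin":0},
    {"slide":[0,0,0],"spin":0}
  ]
}}

```text
t: 3.73
eef_pos: [413.4, -328.3, 20.7]
tcp_rot: [3.141, 0.0, 1.663]
ft_force: [0.9, 0.1, 0.5]
opening: 0.422
grip_force: 29.8
```

>>> {"fn": "carry_out", "kwargs": {
  "moves": [
    {"slide":[0,0,-0.05],"spin":0},
    {"slide":[0,0,-0.05],"spin":0},
    {"slide":[0,0,0],"spin":-0.1},
    {"slide":[0,0,0],"spin":-0.097},
    {"slide":[0,0,0],"spin":0},
    {"slide":[0,0,0],"spin":0}
  ]
}}

```text
t: 4.23
eef_pos: [413.0, -328.0, 60.5]
tcp_rot: [-3.141, -0.0, 1.765]
ft_force: [0.4, 0.0, -2.5]
opening: 0.422
grip_force: 29.8
```

```bash
python3 -c "
from h import *
np.set_printoptions(precision=4,suppress=True)
to([660.2,-111,60],101.2)"
```

```text
t 4.2333 at [ 413.0363 -328.0459   60.4575] 101.10662796241832 slide tot [0.4134 0.7109 0.0011] spin tot -0.0031124012527229184 F [ 0.3844  0.0181 -2.4717] 0.42208053889730496 29.76770371198654
```

>>> {"fn": "carry_out", "kwargs": {
  "moves": [
    {"slide":[0.0413,0.0711,0],"spin":-0.0003},
    {"slide":[0.0413,0.0711,0],"spin":-0.0003},
    {"slide":[0.0413,0.0711,0],"spin":-0.0003},
    {"slide":[0.0413,0.0711,0],"spin":-0.0003},
    {"slide":[0.0413,0.0711,0],"spin":-0.0003},
    {"slide":[0.0413,0.0711,0],"spin":-0.0003},
    {"slide":[0.0413,0.0711,0],"spin":-0.0003},
    {"slide":[0.0413,0.0711,0],"spin":-0.0003},
    {"slide":[0.0413,0.0711,0],"spin":-0.0003},
    {"slide":[0.0413,0.0711,0],"spin":-0.0003},
    {"slide":[0,0,0],"spin":0},
    {"slide":[0,0,0],"spin":0}
  ]
}}

```text
t: 5.23
eef_pos: [660.3, -109.3, 59.6]
tcp_rot: [-3.14, -0.0, 1.769]
ft_force: [-0.3, 0.5, -1.9]
opening: 0.424
grip_force: 29.8
```

>>> {"fn": "carry_out", "kwargs": {
  "moves": [
    {"slide":[0,0,0.04],"spin":0},
    {"slide":[0,0,0.035],"spin":0},
    {"slide":[0,0,0.015],"spin":0},
    {"slide":[0,0,0.008],"spin":0},
    {"slide":[0,0,0],"spin":0},
    {"slide":[0,0,0],"spin":0}
  ]
}}

```text
t: 5.73
eef_pos: [659.7, -111.3, 21.4]
tcp_rot: [-3.141, -0.0, 1.767]
ft_force: [0.7, 0.0, -2.0]
opening: 0.42
grip_force: 29.8
```

```bash
python3 -c "
from h import *
np.set_printoptions(precision=4,suppress=True)
to([636.9,6.6,20.5],101.2)
a=cam('top')['color'][95:215,230:390,::-1];b=cam('scene')['color'][160:280,310:470,::-1]
cv2.imwrite('pics/s2.png',np.hstack([cv2.resize(x,(400,300)) for x in(a,b)]))"
```

```text
t 5.7333 at [ 659.7021 -111.3182   21.37  ] 101.22239123581015 slide tot [0.3003 0.0015 0.0022] spin tot 0.0007463745270049079 F [ 0.6627  0.0039 -1.9766] 0.4198679744721153 29.790762662887573
```

View pics/s2.png

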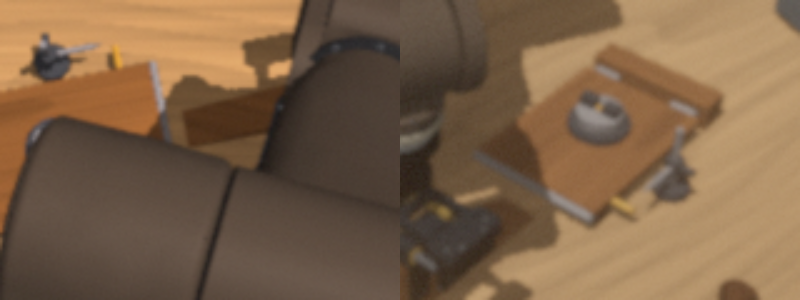

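The nose is at top (304.6,146.6), in line with the middle of the rod and about 2 mm off centre at most. I'll insert it.

>>> {"fn": "carry_out", "kwargs": {
  "moves": [
    {"slide":[0.01,0,0.0017],"spin":0},
    {"slide":[0.025,0,0],"spin":0},
    {"slide":[0.025,0,0],"spin":0},
    {"slide":[0.025,0,0],"spin":0},
    {"slide":[0.025,0,0],"spin":0},
    {"slide":[0.025,0,0],"spin":0},
    {"slide":[0.025,0,0],"spin":0},
    {"slide":[0.025,0,0],"spin":0},
    {"slide":[0.025,0,0],"spin":0},
    {"slide":[0.025,0,0],"spin":0},
    {"slide":[0.01,0,0],"spin":0},
    {"slide":[0,0,0],"spin":0}
  ]
}}

```text
t: 6.83
eef_pos: [640.5, -13.2, 20.7]
tcp_rot: [-3.141, -0.0, 1.769]
ft_force: [-0.4, 0.8, -4.1]
opening: 0.42
grip_force: 29.8
```

```bash
python3 -c "
from h import *
np.set_printoptions(precision=4,suppress=True)
to([636.9,6.6,20.5],101.2)
a=cam('top')['color'][95:140,235:295,::-1];b=cam('scene')['color'][210:255,385:445,::-1]
cv2.imwrite('pics/s3.png',np.hstack([cv2.resize(x,(400,300),interpolation=cv2.INTER_CUBIC) for x in(a,b)]))"
```

```text
t 6.8333 at [640.4875 -13.2356  20.7412] 101.35291047253588 slide tot [0.0504 0.001  0.0006] spin tot 0.005097015751195973 F [-0.3805  0.81   -4.067 ] 0.4197462692567399 29.80477809906006
```

View pics/s3.png

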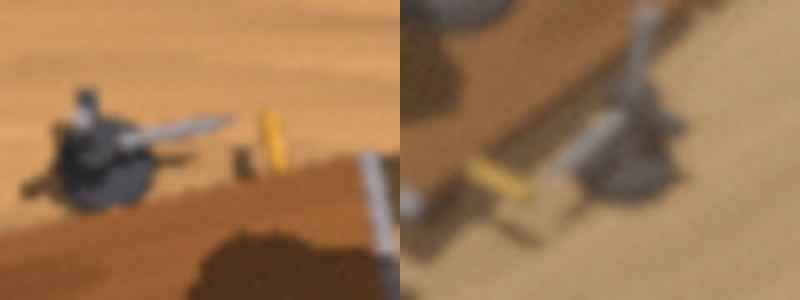

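The pin tip is now at scene (405,239) and the pointer tip at (407.8,236.2). I'll measure both more carefully with masks, using the start picture as reference.

```bash
python3 - <<'E'
from h import *
np.set_printoptions(precision=2,suppress=True)
s=cam('scene');cv2.imwrite('pics/now.png',s['color'][:,:,::-1])
a=np.radians(101.2);yh=np.array([np.cos(a),np.sin(a),0]);xh=np.array([yh[1],-yh[0],0]);O=np.array([584.5,271.5,0])
def pinend(f):
    im=cv2.imread(f)[215:260,385:420].astype(float)
    w=np.clip(im[:,:,2]-im[:,:,0]-75,0,None) # yellow: R-B
    ys,xs=np.mgrid[215:260,385:420]
    m=(w>0).astype(np.uint8);n,l,st,ce=cv2.connectedComponentsWithStats(m)
    k=[i for i in range(1,n) if st[i,4]>8]
    return [(st[i],ce[i]+[385,215]) for i in k]
for f in('pics/scene0.png','pics/now.png'):
    print(f,pinend(f))
    im=cv2.imread(f)[228:252,396:410]; print((im[:,:,2].astype(int)-im[:,:,0])[:, :])
for z in(20,34,37,40,43,46):
    th=np.arcsin((z-20)/165)
    print(z,'pin',proj(s,O+100*xh-165*np.cos(th)*yh+[0,0,z])[0],'mid',proj(s,O+87.5*xh-165*np.cos(th)*yh+[0,0,z])[0],'tip',proj(s,O+100*xh-155*yh+[0,0,z])[0])
E
```

```text
pics/scene0.png [(array([  0,   0,  33,  30, 411], dtype=int32), array([395.72, 228.24]))]
[[ 79  76  74  76  75  76  77  78  74  75  67  62  51  51]
 [ 78  77  78  77  77  79  78  76  73  66  61  53  49  47]
 [ 72  76  79  79  77  77  76  70  64  57  51  50  48  48]
 [ 77  80  79  78  76  78  72  65  56  51  51  50  52  49]
 [ 78  76  74  76  76  69  63  58  53  46  48  50  51  47]
 [ 77  77  74  75  69  64  58  50  52  49  50  52  47  37]
 [ 76  75  74  67  63  56  49  51  49  50  54  50  41  32]
 [ 76  72  69  63  52  51  48  51  50  56  58  50  40  38]
 [ 70  66  57  51  48  48  52  55  62  63  63  55  50  51]
 [ 69  60  53  49  49  52  56  63  68  70  69  64  65  66]
 [ 75  68  54  52  51  55  64  67  71  72  71  71  69  70]
 [ 89  85  76  62  58  64  70  70  73  69  72  72  72  71]
 [100  97  91  82  74  74  71  72  72  72  71  71  69  70]
 [ 94  97  99  96  89  83  78  72  71  71  71  70  69  67]
 [ 78  92  95  99  96  92  88  78  72  71  70  70  68  65]
 [ 61  73  80  92  96  98  94  85  73  72  70  69  68  66]
 [ 57  57  63  74  82  90  91  81  73  72  70  70  68  68]
 [ 61 
[... 1590 characters left out ...]
0  59  63  67  71  71  75]
 [ 72  70  73  71  72  70  70  68  67  67  71  72  74  75]
 [ 72  71  70  73  72  69  72  71  70  73  72  74  74  74]
 [ 73  72  73  72  73  72  71  72  75  73  75  73  72  72]
 [ 71  72  71  72  72  73  72  75  74  75  74  74  73  72]
 [ 72  71  72  73  73  74  74  74  73  74  72  74  75  73]]
20 pin [401.36 244.89] mid [397.16 242.6 ] tip [403.66 242.82]
34 pin [402.05 240.62] mid [397.81 238.33] tip [404.23 238.67]
37 pin [402.24 239.66] mid [397.99 237.38] tip [404.35 237.77]
40 pin [402.44 238.69] mid [398.18 236.41] tip [404.48 236.87]
43 pin [402.65 237.7 ] mid [398.39 235.42] tip [404.6  235.97]
46 pin [402.88 236.7 ] mid [398.61 234.43] tip [404.73 235.06]
```

```bash
python3 - <<'E'
from h import *
np.set_printoptions(linewidth=200)
im=np.mean([read_camera('scene')['color'].astype(float) for _ in range(6)],0)
b=im[222:244,402:424]
print((b[:,:,0]-b[:,:,2]).astype(int));print(b[:,:,2].astype(int))
cv2.imwrite('pics/s4.png',cv2.resize(im[220:248,395:431,::-1].astype(np.uint8),(720,560),interpolation=cv2.INTER_CUBIC))
E
```

```text
[[ 76  77  77  77  77  76  75  73  67  62  57  51  47  43  34  25  19  17  17  24  41  59]
 [ 76  78  77  78  76  74  71  65  59  53  50  49  47  41  29  20  17  16  16  20  29  48]
 [ 77  76  76  76  75  69  64  55  51  49  48  47  47  40  28  20  16  15  17  18  23  40]
 [ 77  77  75  72  68  63  55  51  48  49  48  49  48  39  28  20  17  16  16  17  21  35]
 [ 76  75  71  66  59  53  51  49  48  49  50  50  50  40  26  18  17  17  17  19  19  27]
 [ 74  70  64  57  51  49  49  50  50  50  50  53  50  37  24  17  16  18  19  20  19  21]
 [ 68  62  54  50  48  47  48  49  49  47  46  44  39  28  18  16  16  19  20  21  22  20]
 [ 58  53  50  49  47  48  48  49  47  43  36  30  23  19  17  16  18  20  21  24  23  25]
 [ 52  48  49  49  49  48  49  49  45  36  25  20  15  15  16  18  20  20  22  23  25  28]
 [ 48  47  47  49  48  49  50  50  42  30  19  16  15  15  16  19  19  19  21  23  24  27]
 [ 47  48  49  50  48  50  50  45  35  24  17  14  15  15  18  20  19  19  22  23  24  27]
 [ 47  47  50  50  51  52  47  37  27  19  16  15  15  18  19  19  19  18  19  20  20  21]
 [ 50  4
[... 2205 characters left out ...]
2 106  92  78  65  62  59  62  71  77  81  82  82  80  81  77]
 [ 81  82  87  96 104 109 107 104  94  79  65  58  59  64  73  77  78  79  77  77  74  72]
 [ 84  85  87  96 103 104 104 102  97  86  70  58  57  62  69  71  72  70  70  68  67  67]
 [ 83  81  85  95 101 103 102 101  97  86  72  63  63  66  67  66  68  66  67  65  65  69]
 [ 89  83  89  97 102 103 100  98  91  79  72  72  74  77  77  75  76  72  74  76  81  87]
 [ 96  95  97 100 100 101  97  92  82  75  77  84  92  93  95  92  91  90  90  93  98 101]
 [ 96 100 101 101 101 100  96  88  80  81  87  95 100 105 105 105 104 103 103 104 105 106]
 [ 85  93  97  99  99  99  95  88  89  94 100 103 107 109 109 109 108 108 106 107 108 108]]
```

View pics/s4.png

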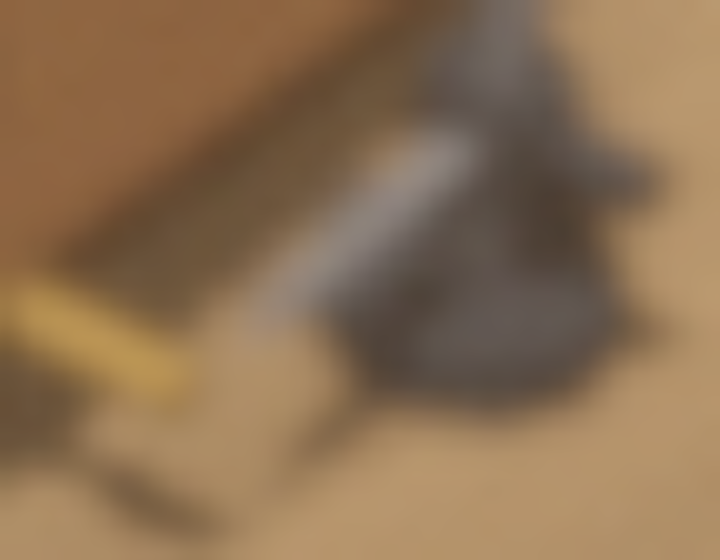

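Extending the pointer's axis line to the pin's end (u≈404) gives v≈238.35, and the pin is at v≈238.6. So the pin is about 1 mm low: pin ~36.7, pointer ~38. I'll push 5 mm more and release.

>>> {"fn": "carry_out", "kwargs": {
  "moves": [
    {"slide":[0.0065,0,0],"spin":0},
    {"slide":[0.0065,0,0],"spin":0},
    {"slide":[0,0,0],"spin":0},
    {"slide":[0,0,0],"spin":0},
    {"slide":[0,0,0],"spin":0}
  ]
}}

```text
t: 7.7
eef_pos: [640.1, -9.8, 20.8]
tcp_rot: [3.141, 0.0, 1.768]
ft_force: [1.3, -4.0, -2.2]
opening: 0.423
grip_force: 29.8
```

>>> {"fn": "carry_out", "kwargs": {
  "hand": 0,
  "moves": [
    {"slide":[0,0,0],"spin":0},
    {"slide":[0,0,0],"spin":0},
    {"slide":[0,0,0],"spin":0},
    {"slide":[0,0,0],"spin":0},
    {"slide":[0,0,0],"spin":0},
    {"slide":[0,0,0],"spin":0},
    {"slide":[0,0,0],"spin":0},
    {"slide":[0,0,0],"spin":0},
    {"slide":[0,0,0],"spin":0}
  ]
}}

```text
t: 8.45
eef_pos: [639.8, -9.6, 20.7]
tcp_rot: [-3.142, 0.0, 1.768]
ft_force: [-0.1, -0.6, -0.0]
opening: 0.975
grip_force: 0.0
```

>>> {"fn": "carry_out", "kwargs": {
  "moves": [
    {"slide":[0,0,-0.03],"spin":0},
    {"slide":[0,0,-0.06],"spin":0},
    {"slide":[0,0,-0.09],"spin":0},
    {"slide":[0,0,-0.09],"spin":0},
    {"slide":[-0.09,0,0],"spin":0},
    {"slide":[-0.09,0,0],"spin":0},
    {"slide":[-0.09,0,0],"spin":0},
    {"slide":[-0.09,0,0],"spin":0},
    {"slide":[-0.09,0,0],"spin":0},
    {"slide":[0,0,0],"spin":0}
  ]
}}

```text
t: 9.28
eef_pos: [675.6, -192.2, 129.6]
tcp_rot: [3.14, 0.002, 1.764]
ft_force: [1.0, -1.0, 0.1]
opening: 1.004
grip_force: 0.0
```

```bash
python3 - <<'E'
from h import *
np.set_printoptions(linewidth=200)
im=np.mean([read_camera('scene')['color'].astype(float) for _ in range(6)],0)
b=im[226:246,396:418]
print((b[:,:12,0]-b[:,:12,2]).astype(int));print(b[:12,8:,2].astype(int))
t=read_camera('top')['color']
r=lambda i:cv2.resize(np.ascontiguousarray(i[:,:,::-1]).astype(np.uint8),(400,300),interpolation=cv2.INTER_CUBIC)
cv2.imwrite('pics/s5.png',np.vstack([np.hstack([r(im[220:250,390:430]),r(im[150:300,280:480])]),np.hstack([r(t[95:140,235:295]),r(t[90:240,220:420])])]))
E
```

```text
[[ 78  77  76  77  78  77  76  74  70  63  58  54]
 [ 77  77  77  78  77  75  72  68  62  55  50  48]
 [ 78  77  78  77  75  71  66  60  53  50  48  49]
 [ 78  77  76  74  70  64  57  52  50  49  50  50]
 [ 77  76  72  70  62  56  51  48  49  49  50  50]
 [ 76  71  66  60  54  51  48  49  49  51  49  50]
 [ 75  69  60  53  50  49  48  48  48  49  50  51]
 [ 83  80  70  59  55  51  49  49  49  51  52  52]
 [ 94  95  89  78  67  58  54  51  52  56  58  51]
 [ 95 100 100  95  88  78  67  59  57  63  61  51]
 [ 84  94  99 101 100  95  87  78  69  67  64  55]
 [ 67  76  86  95  99 100 100  93  81  71  68  65]
 [ 52  57  67  77  87  96  99  95  86  75  71  71]
 [ 48  49  52  62  72  81  87  86  80  74  72  72]
 [ 47  49  51  59  68  73  75  75  74  72  71  72]
 [ 47  49  54  63  68  71  72  72  73  72  71  71]
 [ 53  53  54  60  64  67  70  71  70  72  71  71]
 [ 61  61  60  58  57  61  64  67  70  71  70  71]
 [ 69  69  68  63  59  55  57  60  65  68  71  69]
 [ 73  72  71  68  64  61  57  55  59  64  67  69]]
[[ 60  56  49  49  52  56  60  61  62  68  75  82  91  94]
 [ 54  52  49  53  55  58  61  61  67  78  93 106 117 115]
 [ 51  53  57  58  59  61  62  66  77  94 112 122 124 114]
 [ 51  57  58  60  60  61  65  76  91 110 122 125 115  96]
 [ 56  58  60  60  62  67  77  92 109 120 123 113  97  80]
 [ 58  59  60  63  68  79  95 111 120 121 113  97  81  73]
 [ 62  62  63  68  80  98 113 121 120 111  97  83  75  71]
 [ 61  63  67  82  98 114 121 118 109  94  82  74  68  68]
 [ 64  71  80  96 110 119 115 105  92  82  72  63  60  65]
 [ 70  82  96 107 115 114 104  88  75  71  66  60  63  71]
 [ 76  91 104 111 113 107  93  78  67  61  58  62  70  78]
 [ 85  95 104 109 107 104  94  82  67  58  59  66  74  77]]
```

View pics/s5.png

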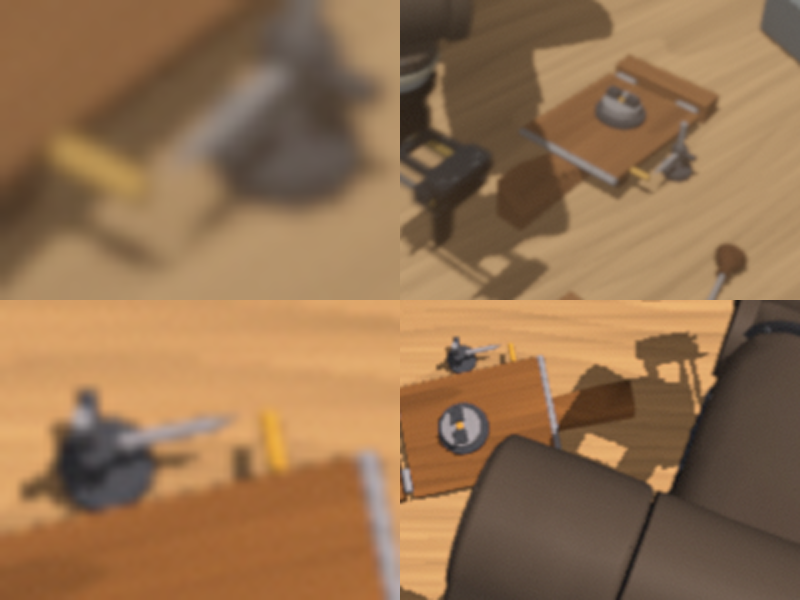

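The wedge stayed in place with the board resting on it. The pin end is now at about scene (404,238.2), up about 1.5 mm. As a last check I'll triangulate pin end and pointer tip together, so the common bias drops out.

```bash
python3 - <<'E'
from h import *
np.set_printoptions(precision=1,suppress=True)
c=cam('top');s=cam('scene')
for n,a,b in(('pin0',(275.6,112.9),(403.4,243.8)),('pin',(275,111.5),(404.1,238.3)),('tip',(269.75,112.5),(407.3,235.7))): print(n,two(c,a,s,b))
E
```

```text
pin0 (array([716.6, 131.8,  23.3]), np.float64(2.7251104955768097))
pin (array([715.9, 132.1,  41. ]), np.float64(3.0971125164253133))
tip (array([713.3, 145.9,  40.2]), np.float64(2.7817119730194704))
```

Pin and pointer agree to about 1 mm, so I'll hand it in.

```bash
python3 -c "
from h import *
print(job_done())"
```

```text
the job is handed in; nothing more can be done
None
```

I slid the tall wedge under the board and let go, with the arm clear. By the last camera measurement the pin was about 1 mm from the pointer tip's height (6 mm allowed), and the job is handed in, though no verdict came back.

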